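# Lean the tin bus roof on the tiled wall and crank the stop to its foot

## Task

Set the green tin bus roof up for lacquering: lean it lengthwise and square against the middle of the stand's tiled wall, domed side out and its foot on the white base, at about 60 degrees to the base, and let go of it. Then turn the crank (do not push the stop itself) so that the steel stop slides up snug against the foot without spoiling the slope. Leave everything else on the shelf where it is.

Things in the scene. Friction and masses are not known exactly. Their poses are not given: they have to be found in the camera images.
- roof_center (a point): centre of the loose green tin bus roof (about 0.14 kg): a plate 190 mm long (its x) x 56 mm wide (its y) x 10 mm thick, with a raised dome 178 x 44 mm and 4.5 mm high on its upper (+z) side, bearing three yellow lines. This point is half-way through the 10 mm plate, at the middle of its length and width. At the start it lies flat, dome up, on the cork block; its two ends are alike
- roof_toe_a (a point): middle of the upper (dome-side) edge of the roof plate's +x end: 95 mm along x and 5 mm up from roof_center
- roof_toe_b (a point): the same at its -x end. The end that becomes the foot has this edge towards the stop
- roof: the same roof; origin at the centre of its flat underside, 5 mm below roof_center; axes as roof_center
- block: fixed cork block under the roof, 150 x 36 x 20 mm high (along the roof), narrower than the roof, so that both long edges of the roof overhang by 10 mm, 20 mm above the shelf; origin at the centre of its underside
- stand: fixed leaning stand with a white ceramic base plate 10 mm thick. Origin on the shelf below the front face of the tiled wall, at mid width; x points horizontally into the wall (away from the free side), y to the left along the wall, z up. The plate covers x from -200 to +25 mm and y +-75 mm, its top is at z = 10 mm. A blue line across it at x = -95 mm marks where the foot stands for a slope of 60 degrees
- wall: terracotta-tiled upright wall of the stand, 120 mm wide, its front face at x = 0 of the stand, from z = 10 to 200 mm; origin at the bottom of its front face
- jaw: sliding steel stop on the base plate, 64 mm wide, 26 mm high, 24 mm thick; origin at the bottom middle of its front (wall-side) face; axes as the stand. It slides along the stand's x towards the wall, 80 mm in all; its face is at stand x = -155 mm when crank = 0
- crank (a joint): crank angle, rad, grows clockwise seen from above, 0 to 20 rad, starts at 0 to 2.5; each rad moves the stop 4 mm towards the wall (about 25 mm a turn). The stop moves by the crank only: do not push it by hand. The crank turns with about 1 N at the grip and stays where it is left
- crank_axis (a point): point on the crank's upright axis, 68 mm above the shelf, at stand x = -130, y = -120 mm (on a grey gear box 30 mm high)
- crank_grip (a point): centre of the crank's upright wooden grip, a freely spinning cylinder 18 mm in diameter from 44 to 90 mm above the shelf, on a crank arm of 45 mm radius (arm top at 42 mm); at crank = 0 it lies on the -x side of the axis in the stand's frame
- register: bystander: loose red tin cash register toy, 110 x 120 x 110 mm; origin under its centre
- jar: bystander: loose cobalt glass jar, 68 mm in diameter, 86 mm high; origin under its centre
- tin: bystander: loose yellow tin, 62 mm in diameter, 75 mm high; origin under its centre
- hammer: bystander: loose jeweller's hammer, 180 mm long along its x, head 72 mm wide at +x, 24 mm high; origin near its middle
- key_a: bystander: loose brass winding key, 68 x 53 mm, 12 mm high
- key_b: bystander: another such key
Things that resemble listed ones, but are neither listed nor needed, are in the scene too. Of the things that look like the roof, the largest one is meant.

How it is judged:
By the outcome, as a careful person would: the job done as asked, in the order asked, and still so for the second after the job is handed in, with the robot touching nothing.
It also fails if it takes over 72 s, if anything falls off the work surface, if the arm or the gripper's body presses on something with over 40 N, if the wrist force passes 120 N, or if a joint passes its speed limit or range.

## Robot

A 6-joint arm with a two-finger parallel gripper is mounted at the origin on the work surface. World frame = base frame: x ahead of the robot, y to its left, z up, the work surface at z = 0. Lengths are in mm, angles in rad, forces in N, time in s.
With the tool pointing down it reaches from about 300 to 775 mm from the base axis. Payload 14.6 kg.
Tool frame: the origin (TCP) lies between the finger pads; the fingertips stand 14 mm ahead of it and the grasp point (between the pads) lies 5 mm behind it (ctrl.tip_extent is the distance from the TCP to the fingertips, in mm); x points along the fingers, z is the direction in which the jaws open and shut, and the axes are right-handed (so a half turn about x gives the same grasp; the last joint's range is limited). The gripper opens to 94 mm and grips with 3 to 60 N. Pads are 16 mm wide; open, the fingers measure 119 mm over their backs; the gripper's body (75 mm by 177 mm) begins 78 mm behind the grasp point.
Start: joints at [1.18, 0.3, 1.521, -0, 1.321, -0.067], TCP at [174.991, 521.409, 219.446] pointing down, gripper open.
Joint ranges: [-3.03, 3.03], [-0.79, 2.21], [0.23, 2.52], [-1.04, 4.18], [0, 3.07], [-2.55, 2.55]. Speed limits (rad/s): [2.22, 2.22, 2.57, 3.14, 3.14, 3.14].

## Interface

Orientations are given as a rotation vector (axis times angle).
In Python, from bench import ctrl gives the robot as it stands. The module is installed in compiled form; this text tells all that it offers.
- The arm moves only by the tool servo_tool, never from a script. Its argument "series" is a list of rows, each an object with "rot": the turn, a rotation vector about the tool's x, y, z in rad, a list of three; "linear": the shift along the tool's x, y, z in m, a list of three; "claw": the opening, from 0 (shut) to 1 (fully open). In form: [{"rot": [wx, wy, wz], "linear": [dx, dy, dz], "claw": claw}, ...]. A call has 1 to 12 rows; each row is the pose to reach, as a shift and turn from the pose measured when the call began, along the tool's axes at that moment; what a row does not reach only later rows make up. A row lasts 1/10 s, in which the tool goes at most 50 mm and 8.59 degrees, less where a joint would pass 70% of its speed; a pose out of reach is approached as far as the arm can. A call with a gripper value outside its range is refused whole. The fingers move at their own pace and stop on an object; "newtons" is the grip in N (left out, the last holds). Time passes only in rows, so rows that repeat a pose let the fingers close. It gives the time, the measured TCP pose, the force and the opening at its end, in the units of the state.
- ctrl.sense(): the state, without advancing time (a new reading comes with each control period).
- ctrl.grab_frame(name): name is "side" or "top" or "wrist"; returns a dict with "img" (400x640x3 uint8, red, green, blue), "range_z" (400x640 float32, mm along the optical axis (not along the pixel's ray), 0 where there is no reading), "mtx" (3x3 intrinsics, pixels), "R" (3x3) and "t" (3): a world point X has camera coordinates R X + t; the wrist camera has in their place "hand_eye" (4x4, takes a point from camera to tool coordinates, whose origin is the TCP and whose axes are the tool frame's). Camera axes: x right, y down, z forward; pixel columns grow to the right and rows downward; lengths in mm; the calibration is good to about 2 mm. The wrist camera is an equidistant fisheye: a pixel r from the principal point sees the ray r / f radians off the axis. A picture is of the moment at which its call begins: read the wrist's pose just before it.
- ctrl.sign_off(): hands the job in, once; it reports no verdict.
The state is a dict: "clock": time; "joint_positions": joint angles; "qd": joint speeds; "joint_efforts": joint torques, N m; "tcp_pos": TCP position; "orientation": TCP orientation; "force": force on the tool from outside, world axes, zero at the start; "moment": the same for the moment, N m; "gripper_width": finger opening in mm.
Only numpy, scipy, OpenCV 4.12 (cv2) and the standard library are available. Lean on these libraries where they do the work, as an engineer would, in place of code of your own. Each camera call takes 0.05 s, during which the arm holds its last target. There are 200 camera calls.

## Working session

There is one attempt and no reset: what is moved stays moved. The work goes in short steps, Python scripts to look and compute and a tool call to move; the robot and the scene stay as the last step left them, time stands still between calls to the robot, and variables do not carry over. Pictures are saved under pics/ and viewed, about 8 in all and at most 12, crops included, and the job is handed in when it is done.

Besides the shell and the picture viewer there is one more tool, called by a JSON object that holds its "op" and its "data". servo_tool: Moves the arm, as the interface text tells. Its arguments: {"type":"object","properties":{"series":{"type":"array"},"newtons":{"type":"number"}},"required":["series"]}

```bash
mkdir -p pics
cat > h.py <<'E'
import numpy as np, cv2
from scipy.spatial.transform import Rotation as Ro
from bench import ctrl
def save(f,n,crop=None):
    im=f["img"][:,:,::-1]
    cv2.imwrite(f"pics/{n}.png",im if crop is None else cv2.resize(im[crop[1]:crop[3],crop[0]:crop[2]],None,fx=2,fy=2))
def cloud(f):
    z=f["range_z"].astype(float);v,u=np.mgrid[:400,:640];K=f["mtx"]
    c=np.stack([(u-K[0,2])/K[0,0]*z,(v-K[1,2])/K[1,1]*z,z],-1)
    w=(c-f["t"])@f["R"]; w[z==0]=np.nan; return w
def ray(f,u,v,h):
    K=f["mtx"];d=np.array([(u-K[0,2])/K[0,0],(v-K[1,2])/K[1,1],1])@f["R"];o=-f["t"]@f["R"]
    return o+d*(h-o[2])/d[2]
def pose():
    s=ctrl.sense();return np.array(s["tcp_pos"]),Ro.from_rotvec(s["orientation"])
E
python3 - <<'E'
from h import *
s=ctrl.sense();print(s)
p,R=pose();print(R.as_matrix().round(3))
for n in("top","side"):
    f=ctrl.grab_frame(n);save(f,n+"0");print(n,f["mtx"],f["R"].round(3),f["t"]); np.savez(n+"0.npz",**f)
E
```

```text
{'clock': 0.0, 'joint_positions': array([ 1.18039686e+00,  3.00473933e-01,  1.52159693e+00, -6.05652169e-06,
        1.32070697e+00, -6.65949398e-02]), 'qd': array([-0.0017663 , -0.00035715,  0.00130281, -0.00119371,  0.00140972,
       -0.00075135]), 'joint_efforts': array([ 1.69589268e-03, -5.31794500e+01, -3.52741814e+01,  7.09352433e-02,
        2.43516272e-02, -1.14647382e-04]), 'tcp_pos': array([174.90081592, 521.180321  , 218.87806557]), 'orientation': array([-0.96810799,  1.34619181,  0.96706162]), 'force': array([-0.01567151, -0.2426441 , -1.29386084]), 'moment': array([ 0.00724069, -0.07814472,  0.03559392]), 'gripper_width': 94.24963172890172}
[[-0.    -0.948  0.318]
 [-0.001  0.318  0.948]
 [-1.     0.    -0.001]]
top [[485.54128856   0.         326.11719771]
 [  0.         485.54128856 191.82416965]
 [  0.           0.           1.        ]] [[-0.007 -1.    -0.004]
 [-0.995  0.008 -0.098]
 [ 0.098  0.003 -0.995]] [  25.37307213  488.2829567  1489.96869456]
side [[472.63018282   0.         321.86509103]
 [  0.         472.63018282 206.05052811]
 [  0.           0.           1.        ]] [[ 0.916 -0.401 -0.013]
 [-0.226 -0.488 -0.843]
 [ 0.332  0.776 -0.537]] [-436.89095836  189.58108024 1470.18929225]
```

View pics/top0.png

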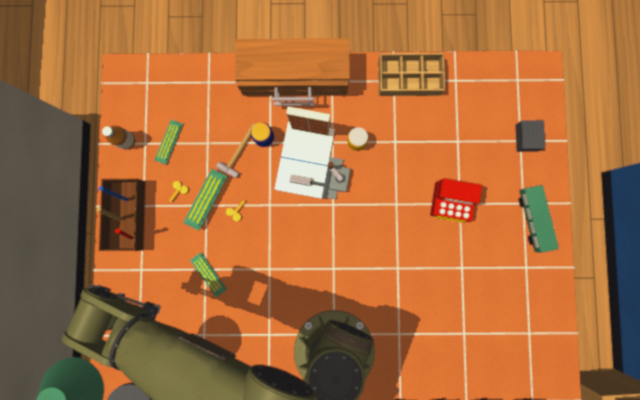

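View pics/side0.png

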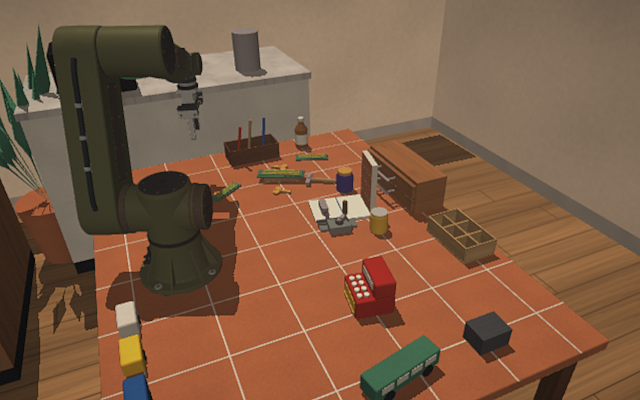

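Top view: the large green roof is at about (207,198), with the hammer head close to its upper end at (228,170). The white base is at about (305,165), the wall at (308,120), and the crank and gear box at (338,178). The smaller roofs at (168,142) and (208,274) are decoys. The side view agrees with this layout.

```bash
cat > m.py <<'E'
from h import *
f=dict(np.load("top0.npz")); W=cloud(f)
hsv=cv2.cvtColor(f["img"],cv2.COLOR_RGB2HSV)
def rect(mask,h,tag):
    n,l,st,c=cv2.connectedComponentsWithStats(mask.astype(np.uint8))
    for i in range(1,n):
        if st[i,4]<60: continue
        v,u=np.where(l==i); P=np.array([ray(f,a,b,h)[:2] for a,b in zip(u,v)])
        r=cv2.minAreaRect(P.astype(np.float32)); z=W[l==i][:,2]
        print(tag,c[i].round(1),st[i,4],"ctr",np.round(r[0],1),"size",np.round(r[1],1),"ang",round(r[2],2),"z",np.nanpercentile(z,[5,50,95]).round(1))
sub=np.zeros((400,640),bool);sub[90:320,90:400]=1
H,S,V=hsv[...,0],hsv[...,1],hsv[...,2]
g=sub&(H>22)&(H<95)&(S>70)&(V>50)
rect(g,30,"green")
rect(sub&(S<40)&(V>170),10,"white")
rect(sub&(H>95)&(H<130)&(S>60)&(V>40),10,"blue")
rect(sub&(S<60)&(V<170)&(V>60),30,"grey")
for (u,v) in [(338,178),(335,160),(300,180),(308,120),(290,112),(325,118),(207,198),(228,170),(357,139),(262,133),(293,100)]:
    print(u,v,W[v,u].round(1),hsv[v,u])
save(f,"top_crop",(90,90,400,310))
E
python3 m.py
```

```text
green [168.2 141.7] 572 ctr [650.4 516.4] size [ 42.8 138.1] ang 68.53 z [ 3.8 10.2 16.5]
green [205.1 199.1] 1099 ctr [469.4 397.4] size [ 57.6 188.9] ang 63.31 z [26.9 33.9 40.5]
green [179.6 187.2] 87 ctr [506.2 477.7] size [47.5 19.7] ang 54.5 z [ 2.8  9.1 13.7]
green [233.1 213.9] 87 ctr [421.7 311.1] size [46.9 22.1] ang 53.13 z [ 4.1  9.6 14.7]
green [207.8 274. ] 605 ctr [237.8 385.1] size [138.3  43.2] ang 37.0 z [ 4.3 10.7 16.1]
green [105.7 309.7] 690 ctr [145.5 675.7] size [137.3  80.7] ang 89.63 z [486.3 516.9 533. ]
green [333.7 316.1] 274 ctr [112.7   2.1] size [136.2  23.8] ang 89.63 z [ 8.6 13.9 23. ]
white [308.4 113.8] 205 ctr [741.1  77.9] size [129.5  17.2] ang 79.03 z [195.8 200.1 204.6]
white [303.7 161.2] 2743 ctr [592.4  90.4] size [150.8 215.3] ang 78.91 z [ 4.7 10.2 16.5]
blue [265.9 140.9] 81 ctr [655.7 214.4] size [29.1 58.4] ang 29.47 z [29.8 60.3 69.3]
blue [111.3 192.7] 109 ctr [490.  693.4] size [96.4 15.1] ang 66.68 z [ 20.2 107.3 169.4]
grey [333.3 179.6] 715 ctr [527.2   1.8] size [103.2 126.6] ang 48.88 z [ 5.9 25.5 41. ]
338 178 [529.4 -15.3  41.1] [ 11  45 192]
335 160 [591.3  -7.1   7.4] [ 30  29 140]
300 180 [524.4 102.3  39.1] [ 12  46 193]
308 120 [681.9  71.8 165.4] [ 12 118  99]
290 112 [697.1 120.9 197.7] [ 29  33 233]
325 118 [678.7  22.8 199.3] [ 33  28 236]
207 198 [471.3 391.4  31.3] [ 56  97 163]
228 170 [558.5 327.3  31.3] [ 12  49 188]
357 139 [644.  -73.5  76.5] [ 21  41 228]
262 133 [662.5 214.3  87. ] [ 22 206 236]
293 100 [760.6 119.6  98.6] [ 11  70 142]
```

Run:
```python
import cv2
im=cv2.imread("pics/top0.png")[90:240,170:380]
cv2.imwrite("pics/topz.png",cv2.resize(im,None,fx=3.8,fy=3.8,interpolation=cv2.INTER_CUBIC))
```

```text
(no output)
```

View pics/topz.png

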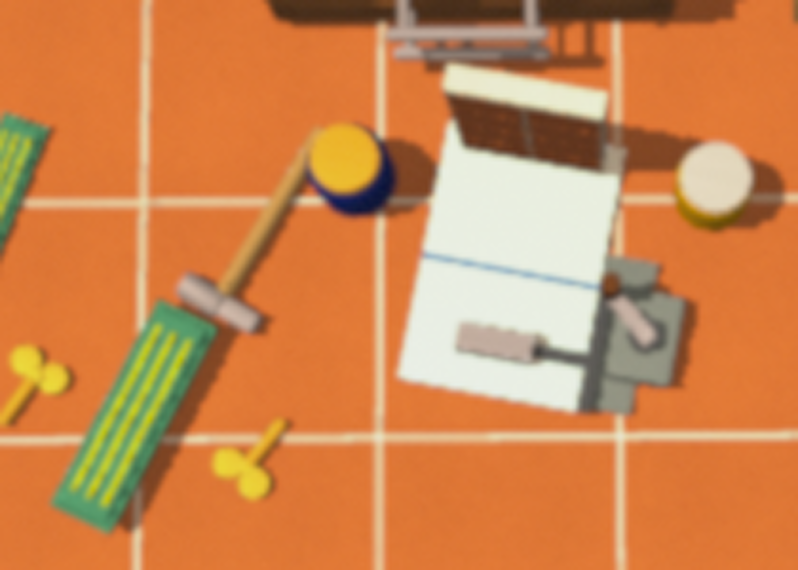

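```bash
cat >> h.py <<'E'
def frame(x,z):
    x=np.array(x,float);z=np.array(z,float);x/=np.linalg.norm(x);z-=x*(x@z);z/=np.linalg.norm(z)
    return Ro.from_matrix(np.stack([x,np.cross(z,x),z],1))
def go(P,Rt):
    p,R=pose()
    print("linear",(R.inv().apply(np.array(P)-p)/1000).round(4),"rot",(R.inv()*Rt).as_rotvec().round(4),"dist",np.linalg.norm(P-p).round(1))
d2=np.pi/180
def ax(h): return np.array([np.cos(h*d2),np.sin(h*d2),0])
def tool(h,pitch): # tool x pointing heading h, pitch deg below horizontal (may exceed 90); z to left
    return frame(ax(h)*np.cos(pitch*d2)-np.array([0,0,np.sin(pitch*d2)]),ax(h+90))
E
python3 - <<'E'
from h import *
T=tool(-26.7,110)
g=np.array([469.4,397.4,25.])   # grasp point
go(g+T.apply([5,0,0])+[0,0,110],T)
E
```

```text
linear [ 0.0887 -0.3169 -0.0234] rot [ 0.1406 -0.0258  0.3485] dist 329.9
```

{"op": "servo_tool", "data": {"series": [{"linear": [0.089,-0.317,-0.023],"rot": [0.1406,-0.0258,0.3485],"claw": 0.78},{"linear": [0.089,-0.317,-0.023],"rot": [0.1406,-0.0258,0.3485],"claw": 0.78},{"linear": [0.089,-0.317,-0.023],"rot": [0.1406,-0.0258,0.3485],"claw": 0.78},{"linear": [0.089,-0.317,-0.023],"rot": [0.1406,-0.0258,0.3485],"claw": 0.78},{"linear": [0.089,-0.317,-0.023],"rot": [0.1406,-0.0258,0.3485],"claw": 0.78},{"linear": [0.089,-0.317,-0.023],"rot": [0.1406,-0.0258,0.3485],"claw": 0.78},{"linear": [0.089,-0.317,-0.023],"rot": [0.1406,-0.0258,0.3485],"claw": 0.78},{"linear": [0.089,-0.317,-0.023],"rot": [0.1406,-0.0258,0.3485],"claw": 0.78},{"linear": [0.089,-0.317,-0.023],"rot": [0.1406,-0.0258,0.3485],"claw": 0.78},{"linear": [0.089,-0.317,-0.023],"rot": [0.1406,-0.0258,0.3485],"claw": 0.78}]}}

```text
clock: 1.1
tcp_pos: [467.3, 399.0, 130.2]
orientation: [-0.624, 1.57, 1.123]
force: [0.1, -0.2, -0.2]
gripper_width: 73.5
```

Run:
```python
from h import *
s=ctrl.sense();p,R=pose();f=ctrl.grab_frame("wrist");save(f,"w1")
np.savez("w1.npz",p=p,Rm=R.as_matrix(),**f);print(f["mtx"],f["hand_eye"].round(3),s["joint_positions"].round(3))
```

```text
[[309.70691629   0.         323.60284565]
 [  0.         309.70691629 201.17876965]
 [  0.           0.           1.        ]] [[ 1.00000e-03 -2.44000e-01  9.70000e-01 -1.64835e+02]
 [-1.00000e-03 -9.70000e-01 -2.44000e-01  7.07900e+01]
 [ 1.00000e+00 -1.00000e-03 -1.00000e-03 -1.13900e+00]
 [ 0.00000e+00  0.00000e+00  0.00000e+00  1.00000e+00]] [ 0.527  0.623  1.304  0.294  1.418 -0.654]
```

View pics/w1.png

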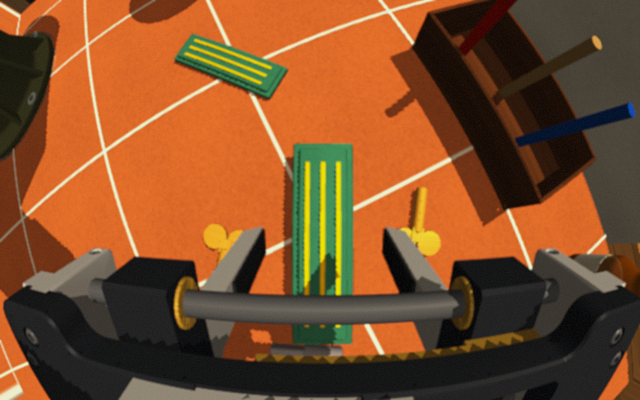

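Wrist view: the roof runs from (294,145) to (352,345). It is centred between the fingers at columns 248 and 395, and the keys stay outside the fingers. Next I'll measure it in this view.

```bash
cat >> h.py <<'E'
def wray(f,uv,h,p,Rm):
    K=f["mtx"];uv=np.atleast_2d(uv).astype(float);d=(uv-[K[0,2],K[1,2]])/K[0,0]
    t=np.linalg.norm(d,axis=1,keepdims=True);c=np.hstack([np.sin(t)*d/np.maximum(t,1e-9),np.cos(t)])
    He=f["hand_eye"];dw=(c@He[:3,:3].T)@Rm.T;o=Rm@He[:3,3]+p
    return o+dw*((h-o[2])/dw[:,2:3])
E
python3 - <<'E'
from h import *
f=dict(np.load("w1.npz"));hsv=cv2.cvtColor(f["img"],cv2.COLOR_RGB2HSV)
m=((hsv[...,0]>22)&(hsv[...,0]<95)&(hsv[...,1]>70)&(hsv[...,2]>35)).astype(np.uint8)
m[:,:285]=0;m[:,362:]=0;m[250:]=0;m[:135]=0
v,u=np.where(m)
L=[];Rr=[]
for r in range(150,245):
    c=np.where(m[r])[0]; L.append((c.min()-.5,r));Rr.append((c.max()+.5,r))
E=[]
for c in range(300,348): E.append((c,np.where(m[:,c])[0].min()-.5))
out={}
for n,q in(("L",L),("R",Rr),("E",E)):
    P=wray(f,q,30,f["p"],f["Rm"])[:,:2].astype(np.float32)
    l=cv2.fitLine(P,cv2.DIST_HUBER,0,.01,.01).ravel();out[n]=l
    print(n,"heading",np.degrees(np.arctan2(l[1],l[0])).round(2)%180,"pt",l[2:].round(1))
h=-26.7;n=ax(h+90)[:2];x=ax(h)[:2]
print("width",(out["L"][2:]-out["R"][2:])@n,"mid lateral",(out["L"][2:]+out["R"][2:])/2@n,"top-est",np.array([469.4,397.4])@n,"end",out["E"][2:]@x,"top",np.array([469.4,397.4])@x-95)
E
```

```text
L heading 152.93 pt [425.7 385.8]
R heading 152.70999 pt [445. 438.]
E heading 63.28 pt [383.7 440.6]
width -55.31380446463172 mid lateral 563.5707323526142 top-est 565.9361276717846 end 144.85159840264768 top 145.78915963112962
```

Run:
```python
from h import *
T=tool(-27,110); h=-26.7
g=ax(h)*240.3+ax(h+90)*564.7+[0,0,25.];print(g)
go(g+T.apply([5,0,0]),T)
```

```text
[468.40758313 396.51546762  25.        ]
linear [ 0.1033 -0.0382 -0.0019] rot [ 0.0063 -0.0019  0.0001] dist 110.2
```

{"op": "servo_tool", "data": {"series": [{"linear": [0.05,-0.0185,-0.001],"rot": [0.006,-0.002,0],"claw": 0.78},{"linear": [0.08,-0.0296,-0.002],"rot": [0.006,-0.002,0],"claw": 0.78},{"linear": [0.1033,-0.0382,-0.002],"rot": [0.006,-0.002,0],"claw": 0.78},{"linear": [0.1033,-0.0382,-0.002],"rot": [0.006,-0.002,0],"claw": 0.78},{"linear": [0.1033,-0.0382,-0.002],"rot": [0.006,-0.002,0],"claw": 0.5},{"linear": [0.1033,-0.0382,-0.002],"rot": [0.006,-0.002,0],"claw": 0.5},{"linear": [0.1033,-0.0382,-0.002],"rot": [0.006,-0.002,0],"claw": 0.5},{"linear": [0.1033,-0.0382,-0.002],"rot": [0.006,-0.002,0],"claw": 0.5},{"linear": [0.1033,-0.0382,-0.002],"rot": [0.006,-0.002,0],"claw": 0.5}], "newtons": 20}}

```text
clock: 2.05
tcp_pos: [467.3, 397.7, 22.0]
orientation: [-0.619, 1.568, 1.119]
force: [-1.2, 0.3, 7.0]
gripper_width: 56.0
```

{"op": "servo_tool", "data": {"series": [{"linear": [-0.02,0.007,0],"rot": [0,0,0],"claw": 0.5},{"linear": [-0.06,0.021,0],"rot": [0,0,0],"claw": 0.5},{"linear": [-0.1,0.036,0],"rot": [0,0,0],"claw": 0.5},{"linear": [-0.14,0.051,0],"rot": [0,0,0],"claw": 0.5},{"linear": [-0.17,0.062,0],"rot": [0,0,0],"claw": 0.5},{"linear": [-0.17,0.062,0],"rot": [0,0,0],"claw": 0.5}]}}

```text
clock: 2.65
tcp_pos: [468.0, 398.2, 208.4]
orientation: [-0.619, 1.559, 1.119]
force: [-0.4, -0.7, -1.9]
gripper_width: 55.9
```

```bash
cat > st.py <<'E'
from h import *
f=dict(np.load("top0.npz"));g=cv2.GaussianBlur(f["img"],(3,3),0).astype(float)
# sub-pixel edge points of plate along predicted edges (white saturation step)
S=cv2.cvtColor(f["img"],cv2.COLOR_RGB2HSV)[...,1].astype(float)
o0=np.array([0,0]);h0=-11.1
def prj(X):
    c=f["R"]@X+f["t"];q=f["mtx"]@c;return q[:2]/q[2]
def edge(P0,P1,n,z,rng=12,ch=S):
    out=[]
    for a in np.linspace(0,1,40):
        c=P0+(P1-P0)*a; s=np.arange(-rng,rng+.1,.5)
        uv=np.array([prj(np.array([*(c+n*k),z])) for k in s]).astype(np.float32)
        val=cv2.remap(ch.astype(np.float32),uv[None,:,0],uv[None,:,1],cv2.INTER_LINEAR).ravel()
        gr=np.abs(np.diff(val)); i=gr.argmax()
        if gr[i]>3:
            w=gr[max(0,i-4):i+5]; k=(s[:-1]+.25)[max(0,i-4):i+5]; out.append(c+n*(w@k/w.sum()))
    P=np.array(out,np.float32);l=cv2.fitLine(P,cv2.DIST_HUBER,0,.01,.01).ravel()
    hd=np.degrees(np.arctan2(l[1],l[0])); return l[2:],hd,len(P)
x=ax(h0)[:2];y=ax(h0+90)[:2]
# initial: white rect ctr/size
m=(S<40)&(f["img"].max(2)>170);n,lb,stt,c=cv2.connectedComponentsWithStats(m.astype(np.uint8))
i=[j for j in range(1,n) if stt[j,4]>2000][0];v,u=np.where(lb==i)
Q=np.array([ray(f,a,b,10)[:2] for a,b in zip(u,v)]);X=Q@x;Y=Q@y
x0=np.percentile(X,.5);yl=np.percentile(Y,99.7);print("init",x0,yl,np.percentile(Y,.3))
B=lambda a,b:x*a+y*b
for nm,P0,P1,nn in(("left",B(x0+15,yl),B(x0+180,yl),y),("near",B(x0,yl-10),B(x0,yl-115),x),("right",B(x0+125,yl-150),B(x0+170,yl-150),y)):
    p,hd,k=edge(P0,P1,nn,10);print(nm,(p@x).round(2),(p@y).round(2),"hd",round(hd,2),k)
for nm,P0,P1 in(("wall front top",200,0),):
    p,hd,k=edge(B(x0+200,yl-25),B(x0+200,yl-125),x,200);print(nm,(p@x).round(2),"hd",round(hd,2),k)
# blue line: min of red channel, weighted
o=[]
for b in np.linspace(10,130,50):
    s=np.arange(-9,9.1,.5);uv=np.array([prj(np.array([*B(x0+105+k,yl-b),10])) for k in s]).astype(np.float32)
    val=cv2.remap(f["img"][...,0].astype(np.float32),uv[None,:,0],uv[None,:,1],cv2.INTER_LINEAR).ravel()
    w=np.clip(np.median(val)-val-5,0,None)
    if w.sum()>0:o.append(B(x0+105+w@s/w.sum(),yl-b))
l=cv2.fitLine(np.array(o,np.float32),cv2.DIST_HUBER,0,.01,.01).ravel();print("blue",l[2:]@x,"hd",np.degrees(np.arctan2(l[1],l[0])),len(o))
E
python3 st.py
```

```text
init 457.02676114834196 276.2606457778554 128.05535030229802
left 546.86 279.74 hd -10.79 40
near 453.26 213.49 hd 78.85 40
right 606.29 121.31 hd -26.38 36
wall front top 650.76 hd 78.78 40
blue 560.1751206412046 hd 78.854774 50
```

```bash
cat >> st.py <<'E'
print("----")
x=ax(-11.15)[:2];y=ax(78.85)[:2]
i=[j for j in range(1,n) if 150<stt[j,4]<400 and stt[j,1]<120 and abs(c[j,0]-308)<5][0];v,u=np.where(lb==i)
r=cv2.minAreaRect(np.array([ray(f,a,b,200)[:2] for a,b in zip(u,v)],np.float32));print("walltop",r,np.array(r[0])@x,np.array(r[0])@y)
for nm,a0,a1,b,z in(("Lplate",20,180,0,10),("Rplate",120,185,-150,10),("Rplate2",150,185,-150,10)):
    p,hd,k=edge(x*(453+a0)+y*(278+b),x*(453+a1)+y*(278+b),y,z,8);print(nm,p@y,hd,k)
for nm,s in(("Lwall",60),("Rwall",-60)):
    p,hd,k=edge(x*655+y*(203+s),x*672+y*(203+s),y,200,8);print(nm,p@y,hd,k)
p,hd,k=edge(x*677+y*155,x*677+y*255,x,200,10);print("wall back",p@x,hd)
p,hd,k=edge(x*653+y*155,x*653+y*255,x,200,10,f["img"][...,0]);print("wall front",p@x,hd)
E
python3 st.py | sed '1,/----/d'
```

```text
walltop ((690.994140625, 70.24253845214844), (113.28240203857422, 15.051581382751465), 79.03016662597656) 664.3677530215923 202.53988577888632
Lplate 280.38856164466637 -10.634596 40
Rplate 126.49099545062555 -13.817879 35
Rplate2 126.20454116666893 -18.3587 40
Lwall 264.87122188045066 -14.398381 40
Rwall 141.86974884584737 -9.740203 40
wall back 677.5603714575492 74.18521
wall front 653.4838931737632 78.774376
```

```bash
cat >> h.py <<'E'
HS=-11.15; xs=ax(HS); ys=ax(HS+90); ORG=xs*653.5+ys*203.4
zz=np.array([0,0,1.])
# roof in tool frame from the grasp
Rt0=Ro.from_rotvec([-0.619,1.568,1.119]);pt0=np.array([467.3,397.7,22.0])
Rr0=Ro.from_matrix(np.stack([ax(-27),ax(63),zz],1));c0=np.array([468.4,396.5,25.])
rel_R=Rt0.inv()*Rr0; rel_p=Rt0.inv().apply(c0-pt0); rel_p[2]=0
def place(foot,dz,ang=60,fx=None):
    a=ang*d2;ex=xs*np.cos(a)+zz*np.sin(a);ez=-xs*np.sin(a)+zz*np.cos(a)
    Rr=Ro.from_matrix(np.stack([ex,ys,ez],1));c=ORG+xs*foot+zz*(10+dz)+95*ex+5*ez
    Rt=Rr*rel_R.inv();return c-Rt.apply(rel_p),Rt
E
python3 - <<'E'
from h import *
print(rel_p,rel_R.as_rotvec(),Rt0.as_matrix()[:,0])
P,T=place(-135,110);print(P);go(P,T)
E
```

```text
[-3.34131062 -0.41042989  0.        ] [ 1.02289537 -1.45853456 -1.46219639] [-0.3027472   0.15662392 -0.94011333]
[592.2045295   90.5972458  201.95127921]
linear [-0.0801 -0.2371 -0.2178] rot [-0.2882 -0.0431 -1.0347] dist 331.8
```

{"op": "servo_tool", "data": {"series": [{"linear": [-0.008,-0.024,-0.022],"rot": [-0.029,-0.004,-0.103],"claw": 0.5},{"linear": [-0.016,-0.047,-0.044],"rot": [-0.058,-0.009,-0.207],"claw": 0.5},{"linear": [-0.024,-0.071,-0.065],"rot": [-0.086,-0.013,-0.31],"claw": 0.5},{"linear": [-0.032,-0.095,-0.087],"rot": [-0.115,-0.017,-0.414],"claw": 0.5},{"linear": [-0.04,-0.119,-0.109],"rot": [-0.144,-0.022,-0.517],"claw": 0.5},{"linear": [-0.048,-0.142,-0.131],"rot": [-0.173,-0.026,-0.621],"claw": 0.5},{"linear": [-0.056,-0.166,-0.152],"rot": [-0.202,-0.03,-0.724],"claw": 0.5},{"linear": [-0.064,-0.19,-0.174],"rot": [-0.231,-0.034,-0.828],"claw": 0.5},{"linear": [-0.072,-0.213,-0.196],"rot": [-0.259,-0.039,-0.931],"claw": 0.5},{"linear": [-0.0801,-0.2371,-0.2178],"rot": [-0.2882,-0.0431,-1.0347],"claw": 0.5},{"linear": [-0.0801,-0.2371,-0.2178],"rot": [-0.2882,-0.0431,-1.0347],"claw": 0.5},{"linear": [-0.0801,-0.2371,-0.2178],"rot": [-0.2882,-0.0431,-1.0347],"claw": 0.5}]}}

```text
clock: 3.85
tcp_pos: [591.7, 90.2, 201.2]
orientation: [-1.373, 0.811, 0.532]
force: [-0.2, -0.4, -1.9]
gripper_width: 55.9
```

Run:
```python
from h import *
print(ctrl.sense()["joint_positions"].round(3))
p,R=pose();f=ctrl.grab_frame("wrist");save(f,"w2");np.savez("w2.npz",p=p,Rm=R.as_matrix(),**f)
P,T=place(-135,110);go(P,T)
P,T=place(-103,30);go(P,T)
```

```text
[ 0.194  0.158  1.891 -0.537  0.494 -0.784]
linear [-0.     -0.0004 -0.0002] rot [-0.0005 -0.0002 -0.0015] dist 0.4
linear [ 0.0818  0.0265 -0.0003] rot [-0.0005 -0.0002 -0.0015] dist 86.0
```

View pics/w2.png

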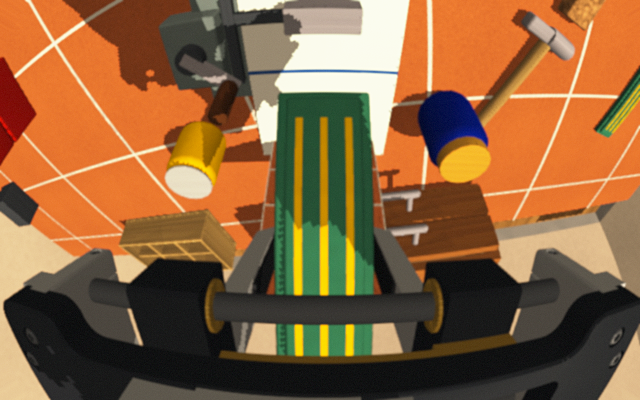

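Wrist view: the held roof's foot edge is at row 94, columns 281–370, parallel to the blue line at row 72. The stop is at (320,18), the crank grip at (222,100), and the jar and tin are clear. Now I'll compare the predictions with what is observed.

```bash
cat >> h.py <<'E'
def wproj(f,X,p,Rm):
    He=f["hand_eye"];t=(np.atleast_2d(X)-p)@Rm;c=(t-He[:3,3])@He[:3,:3];K=f["mtx"]
    th=np.arctan2(np.hypot(c[:,0],c[:,1]),c[:,2]);ph=np.arctan2(c[:,1],c[:,0])
    return np.stack([K[0,2]+K[0,0]*th*np.cos(ph),K[1,2]+K[0,0]*th*np.sin(ph)],1)
E
cat > c2.py <<'E'
from h import *
f=dict(np.load("w2.npz"));p,Rm=f["p"],f["Rm"];hsv=cv2.cvtColor(f["img"],cv2.COLOR_RGB2HSV).astype(int)
R=Ro.from_matrix(Rm);Rr=(R*rel_R);c=p+R.apply(rel_p)
toe=c+Rr.apply([[-95,-28,5],[-95,28,5]]);print("toe pred px",wproj(f,toe,p,Rm).round(1))
print("blue pred px",wproj(f,[ORG-95*xs+b*ys+10*zz for b in(-60,0,60)],p,Rm).round(1))
g=(hsv[...,0]>40)&(hsv[...,0]<95)&(hsv[...,1]>70)
print("toe rows",[(u,np.where(g[80:120,u])[0].min()+79.5) for u in(288,305,325,345,362)],"foot cols",[(v,280+np.where(g[v,265:390])[0].min()-15.5,np.where(g[v,265:390])[0].max()+265.5) for v in(97,100,110,150)])
bl=[]
for u in range(300,396,3):
    s=(f["img"][60:84,u,2].astype(float)-f["img"][60:84,u,0]);w=np.clip(s-np.median(s)-8,0,None)
    if w.sum()>0: bl.append((u,60+w@np.arange(24)/w.sum()))
P=wray(f,bl,10,p,Rm)-ORG;l=cv2.fitLine((P[:,:2]).astype(np.float32),cv2.DIST_HUBER,0,.01,.01).ravel()
print("blue stand x",(P@xs).mean(),(P@xs).std(),"heading",np.degrees(np.arctan2(l[1],l[0]))%180, bl[0],bl[-1])
w=(hsv[...,1]<50)&(hsv[...,2]>150)
for v in(10,30,50,85,100,120,140):
    cc=np.where(w[v,300:430])[0].max()+300.5;P=(wray(f,(cc,v),10,p,Rm)-ORG)[0];print("Ledge",v,cc,(P@ys).round(1),(P@xs).round(1))
E
python3 c2.py
```

```text
toe pred px [[279.7  94.1]
 [371.7  94.4]]
blue pred px [[265.1  71.9]
 [325.4  70.4]
 [385.5  72.2]]
toe rows [(288, np.float64(93.5)), (305, np.float64(92.5)), (325, np.float64(92.5)), (345, np.float64(92.5)), (362, np.float64(92.5))] foot cols [(97, np.float64(278.5), np.float64(368.5)), (100, np.float64(278.5), np.float64(368.5)), (110, np.float64(278.5), np.float64(368.5)), (150, np.float64(276.5), np.float64(370.5))]
blue stand x -95.12900080577279 0.07724261229236991 heading 78.98584 (300, np.float64(70.62222222222222)) (393, np.float64(72.38174273858921))
Ledge 10 429.5 92.7 -166.3
Ledge 30 429.5 96.3 -145.9
Ledge 50 429.5 100.4 -124.5
Ledge 85 429.5 109.2 -83.2
Ledge 100 392.5 72.1 -60.6
Ledge 120 388.5 71.7 -32.4
Ledge 140 384.5 71.4 -1.1
```

```bash
sed -i 's/ORG=xs\*653.5+ys\*203.4/ORG=xs*653.5+ys*201.9/; s/HS=-11.15/HS=-11.08/' h.py
python3 - <<'E'
from h import *
for a in((-103,30),(-99,8),(-97,3)):
    P,T=place(*a);go(P,T)
E
```

```text
linear [ 0.0817  0.0267 -0.0011] rot [-0.0015 -0.0009 -0.0015] dist 85.9
linear [ 0.1011  0.0378 -0.0011] rot [-0.0015 -0.0009 -0.0015] dist 107.9
linear [ 0.1062  0.0395 -0.0011] rot [-0.0015 -0.0009 -0.0015] dist 113.3
```

{"op": "servo_tool", "data": {"series": [{"linear": [0.03,0.01,-0.001],"rot": [-0.0015,-0.001,-0.0015],"claw": 0.5},{"linear": [0.06,0.02,-0.0018],"rot": [-0.0015,-0.001,-0.0015],"claw": 0.5},{"linear": [0.0817,0.0267,-0.0018],"rot": [-0.0015,-0.001,-0.0015],"claw": 0.5},{"linear": [0.092,0.033,-0.0018],"rot": [-0.0015,-0.001,-0.0015],"claw": 0.5},{"linear": [0.1011,0.0378,-0.0018],"rot": [-0.0015,-0.001,-0.0015],"claw": 0.5},{"linear": [0.1035,0.0386,-0.0018],"rot": [-0.0015,-0.001,-0.0015],"claw": 0.5},{"linear": [0.1062,0.0395,-0.0018],"rot": [-0.0015,-0.001,-0.0015],"claw": 0.5},{"linear": [0.1062,0.0395,-0.0018],"rot": [-0.0015,-0.001,-0.0015],"claw": 0.5}]}}

```text
clock: 4.7
tcp_pos: [629.1, 82.3, 95.2]
orientation: [-1.375, 0.808, 0.533]
force: [-0.7, -0.3, -1.7]
gripper_width: 55.7
```

Run:
```python
from h import *
s=ctrl.sense();print(s["force"],s["tcp_pos"])
p,R=pose();f=ctrl.grab_frame("wrist");save(f,"w3");np.savez("w3.npz",p=p,Rm=R.as_matrix(),**f)
g=ctrl.grab_frame("side");save(g,"s3");np.savez("s3.npz",**g)
im=np.vstack([cv2.resize(f["img"][0:190,170:470,::-1],None,fx=1.5,fy=1.5),cv2.resize(g["img"][140:240,290:440,::-1],(450,300),interpolation=cv2.INTER_CUBIC)])
cv2.imwrite("pics/c3.png",im)
for a in((-97,3),(-95,0)):
    P,T=place(*a);go(P,T)
```

```text
[-0.67168929 -0.34534913 -1.7005861 ] [629.13355006  82.31828193  95.23124361]
linear [0.0004 0.0005 0.0004] rot [0.     0.0003 0.0007] dist 0.7
linear [0.004  0.0009 0.0004] rot [0.     0.0003 0.0007] dist 4.1
```

View pics/c3.png

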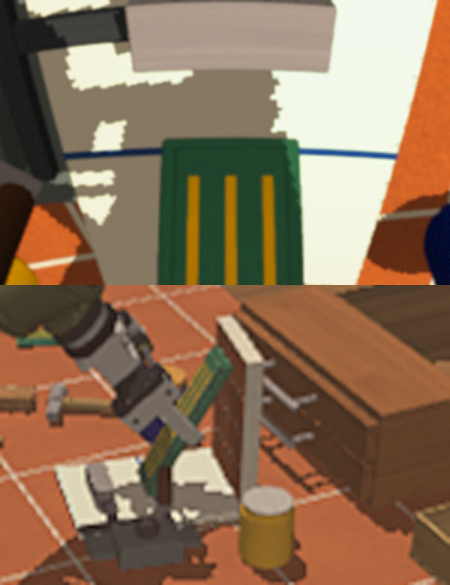

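Wrist crop: the foot edge is level (row 140) just past the blue line (row 156). The roof's middle is at column 230 and the blue line's middle at 231, so it is centred. In the side crop the roof leans close to the wall with its foot just above the base. I'll lower gently.

{"op": "servo_tool", "data": {"series": [{"linear": [0.002,0.0005,0.0002],"rot": [0,0,0],"claw": 0.5},{"linear": [0.003,0.0008,0.0003],"rot": [0,0,0],"claw": 0.5},{"linear": [0.004,0.001,0.0004],"rot": [0,0,0],"claw": 0.5},{"linear": [0.004,0.001,0.0004],"rot": [0,0,0],"claw": 0.5}]}}

```text
clock: 5.2
tcp_pos: [631.5, 82.2, 92.5]
orientation: [-1.375, 0.806, 0.531]
force: [0.7, -1.7, 2.6]
gripper_width: 55.8
```

{"op": "servo_tool", "data": {"series": [{"linear": [0,0,0],"rot": [0,0,0],"claw": 0.5},{"linear": [0,0,0],"rot": [0,0,0],"claw": 0.5}], "newtons": 5}}

```text
clock: 5.4
tcp_pos: [631.5, 82.2, 92.5]
orientation: [-1.375, 0.806, 0.531]
force: [0.5, -0.4, -0.2]
gripper_width: 55.8
```

{"op": "servo_tool", "data": {"series": [{"linear": [0,0,0],"rot": [0,0,0],"claw": 0.6},{"linear": [0,0,0],"rot": [0,0,0],"claw": 0.62},{"linear": [0,0,0],"rot": [0,0,0],"claw": 0.65},{"linear": [0,0,0],"rot": [0,0,0],"claw": 0.68},{"linear": [0,0,0],"rot": [0,0,0],"claw": 0.72},{"linear": [0,0,0],"rot": [0,0,0],"claw": 0.75},{"linear": [0,0,0],"rot": [0,0,0],"claw": 0.75}]}}

```text
clock: 6.1
tcp_pos: [631.5, 82.2, 92.5]
orientation: [-1.375, 0.806, 0.531]
force: [-0.3, -0.1, 0.5]
gripper_width: 70.7
```

Run:
```python
from h import *
s=ctrl.sense();print(s["force"],s["tcp_pos"],s["gripper_width"])
p,R=pose();f=ctrl.grab_frame("wrist");np.savez("w4.npz",p=p,Rm=R.as_matrix(),**f)
g=ctrl.grab_frame("side")
im=np.vstack([cv2.resize(f["img"][0:260,170:470,::-1],None,fx=1.5,fy=1.5)[:300],cv2.resize(g["img"][140:240,290:440,::-1],(450,300),interpolation=cv2.INTER_CUBIC)])
cv2.imwrite("pics/c4.png",im)
print("retreat 120 back along tool; up dir in tool:",R.inv().apply(zz))
```

```text
[-0.3172524  -0.10555739  0.54124643] [631.48908535  82.19428428  92.51466603] 70.69617410880258
retreat 120 back along tool; up dir in tool: [-0.76396112 -0.64526016  0.00165156]
```

View pics/c4.png

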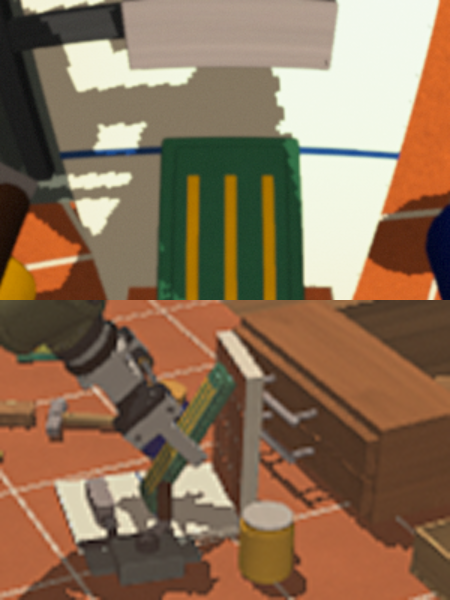

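The roof stands leaning against the wall with the fingers open, and its foot edge is still level at row 140. I'll retreat straight back along the tool axis.

{"op": "servo_tool", "data": {"series": [{"linear": [-0.01,0,0],"rot": [0,0,0],"claw": 0.75},{"linear": [-0.03,0,0],"rot": [0,0,0],"claw": 0.75},{"linear": [-0.06,0,0],"rot": [0,0,0],"claw": 0.75},{"linear": [-0.1,0,0],"rot": [0,0,0],"claw": 0.75},{"linear": [-0.14,0,0],"rot": [0,0,0],"claw": 0.75},{"linear": [-0.17,0,0],"rot": [0,0,0],"claw": 0.75},{"linear": [-0.17,0,0],"rot": [0,0,0],"claw": 0.75}]}}

```text
clock: 6.9
tcp_pos: [523.0, 103.6, 226.2]
orientation: [-1.375, 0.8, 0.529]
force: [-0.2, 0.0, -1.0]
gripper_width: 70.5
```

Run:
```python
from h import *
s=ctrl.sense();print(s["force"],s["tcp_pos"],s["gripper_width"],s["joint_positions"].round(2))
p,R=pose();f=ctrl.grab_frame("wrist");save(f,"w5");np.savez("w5.npz",p=p,Rm=R.as_matrix(),**f)
g=ctrl.grab_frame("side");np.savez("s5.npz",**g)
```

```text
[-0.21219427  0.00984772 -0.9622373 ] [522.96515685 103.63025943 226.18389181] 70.46165793514379 [ 0.26 -0.02  2.02 -0.56  0.56 -0.73]
```

View pics/w5.png

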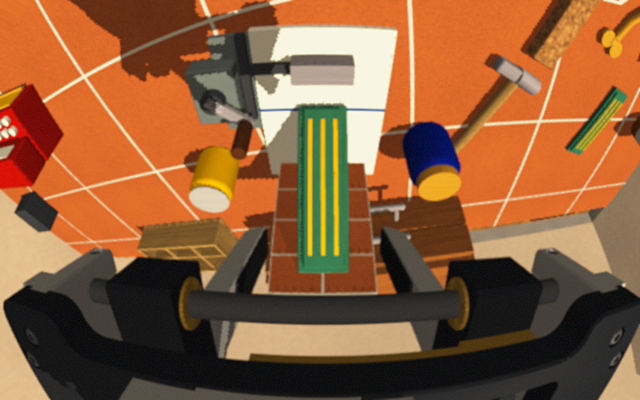

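Wrist view: the roof is upright on the wall's midline. Its foot is at row 105 and its top at row 272, mid column 323, and the wall's middle is also at 323. The crank grip is at (242,138), the axis at about (210,105), and the stop face at row 83.

Run:
```python
from h import *
f=dict(np.load("w5.npz"));p,Rm=f["p"],f["Rm"];hsv=cv2.cvtColor(f["img"],cv2.COLOR_RGB2HSV).astype(int)
S=lambda X:np.round(np.stack([(X-ORG)@xs,(X-ORG)@ys,X[...,2]],-1),1)
g=(hsv[...,0]>40)&(hsv[...,0]<95)&(hsv[...,1]>70)
def ext(v): c=np.where(g[v,285:365])[0]+285; return c.min()-.5,c.max()+.5
top=[(u,np.where(g[90:130,u])[0].min()+89.5) for u in(306,323,340)]
bot=[(u,np.where(g[200:290,u])[0].max()+200.5) for u in(306,323,340)]
print("foot",top,S(wray(f,top,15,p,Rm)).tolist()); print("topedge",bot,S(wray(f,bot,10+190*.866+5,p,Rm)).tolist())
for v,h in((115,20),(260,165)):
    e=ext(v);print("edges",v,e,S(wray(f,[(e[0],v),(e[1],v)],h,p,Rm)).tolist())
print("expected px foot,top:",wproj(f,[ORG+xs*-103.66+zz*15,ORG+xs*-8.66+zz*179.5],p,Rm).round(1))
# jaw front bottom edge in base, scan columns
for u in(300,320,340):
    col=f["img"][70:100,u].sum(1).astype(int);d=np.diff(col);i=np.abs(d).argmax();print("jaw",u,70+i+.5,S(wray(f,(u,70+i+.5),10,p,Rm)).tolist(),col.tolist())
br=((hsv[...,0]<14)&(hsv[...,1]>90)&(hsv[...,2]<115)).astype(np.uint8);br[:,:225]=0;br[:,262:]=0;br[:110]=0;br[165:]=0
n,l,st,c=cv2.connectedComponentsWithStats(br)
for i in range(1,n):
    if st[i,4]>30:print("brown",st[i],c[i].round(1))
ax_=ORG-130*xs-120*ys
print("axis world",ax_,"px",wproj(f,[ax_+zz*42],p,Rm).round(1))
for t in(1.8,2.1,2.4,2.7):
    G=ax_+45*(-np.cos(t)*xs+np.sin(t)*ys);print(t,wproj(f,[G+zz*44,G+zz*67,G+zz*90],p,Rm).round(1).tolist(),G.round(1))
cv2.imwrite("pics/c5.png",cv2.resize(f["img"][20:200,180:380,::-1],None,fx=4,fy=3.3,interpolation=cv2.INTER_CUBIC))
```

```text
foot [(306, np.float64(105.5)), (323, np.float64(105.5)), (340, np.float64(104.5))] [[-103.9, -20.4, 15.0], [-103.7, -0.8, 15.0], [-105.3, 18.8, 15.0]]
topedge [(306, np.float64(272.5)), (323, np.float64(272.5)), (340, np.float64(271.5))] [[-12.7, -19.1, 179.5], [-12.8, -0.9, 179.5], [-15.4, 17.1, 179.5]]
edges 115 (np.float64(298.5), np.float64(345.5)) [[-93.7, -29.4, 20.0], [-93.7, 25.5, 20.0]]
edges 260 (np.float64(297.5), np.float64(348.5)) [[-13.2, -28.7, 165.0], [-13.0, 27.0, 165.0]]
expected px foot,top: [[323.7 105.6]
 [323.8 273.9]]
jaw 300 84.5 [[-130.1, -26.4, 10.0]] [492, 489, 488, 495, 490, 488, 494, 491, 493, 500, 494, 494, 495, 496, 531, 638, 706, 721, 719, 721, 719, 717, 721, 718, 721, 719, 721, 717, 719, 720]
jaw 320 84.5 [[-129.9, -4.1, 10.0]] [490, 496, 489, 487, 484, 493, 482, 488, 500, 510, 503, 494, 494, 491, 550, 664, 710, 725, 721, 720, 721, 716, 720, 721, 720, 720, 720, 720, 720, 721]
jaw 340 84.5 [[-130.0, 18.1, 10.0]] [493, 496, 502, 489, 481, 488, 496, 486, 495, 506, 507, 503, 497, 487, 547, 652, 709, 721, 721, 717, 719, 720, 720, 721, 716, 720, 720, 721, 720, 721]
brown [231 120  22  39 539] [241.6 139.1]
brown [252 153  10  12  76] [257.9 159.8]
axis world [529.48135341 -20.23255767   0.        ] px [[212.6 105.1]]
1.8 [[252.6, 111.3], [249.1, 125.1], [245.3, 140.5]] [547.9  20.8   0. ]
2.1 [[250.0, 120.3], [246.5, 134.3], [242.7, 149.7]] [559.2  13.5   0. ]
2.4 [[244.2, 127.7], [240.6, 141.7], [236.8, 157.1]] [567.9   3.2   0. ]
2.7 [[236.1, 132.9], [232.3, 146.9], [228.2, 162.2]] [573.1  -9.2   0. ]
```

View pics/c5.png

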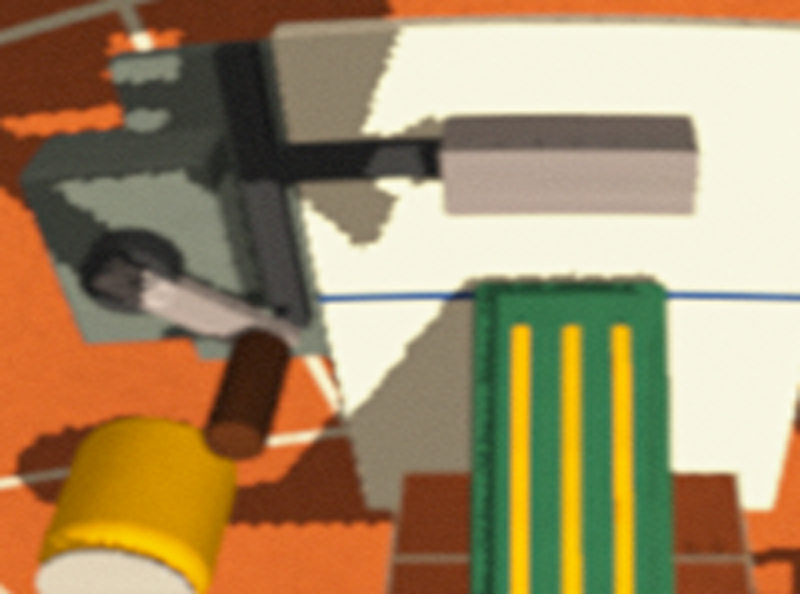

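```bash
cat >> h.py <<'E'
AX=ORG-130*xs-120*ys
def grip(t,z=76): return AX+45*(-np.cos(t)*xs+np.sin(t)*ys)+zz*z
TC=tool(HS,78)
E
python3 - <<'E'
from h import *
f=dict(np.load("w5.npz"));p,Rm=f["p"],f["Rm"]
S=lambda X:np.round(np.stack([(X-ORG)@xs,(X-ORG)@ys,X[...,2]],-1),1)
cam=p+Rm@f["hand_eye"][:3,3];print("cam",S(cam))
j=S(wray(f,[(300,84.8),(320,84.8),(340,84.8)],36,p,Rm));print(j)
t=(j[:,0].mean()+155)/4;print("theta",t)
for t in (2.2,2.3,2.4): print(t,wproj(f,[grip(t,44),grip(t,90)],p,Rm).round(1).tolist())
t=2.27;go(grip(t,76)+TC.apply([5,0,0])+zz*130,TC);print(grip(t))
E
```

```text
cam [-321.8   -1.6  306. ]
[[-146.6  -24.3   36. ]
 [-146.3   -3.9   36. ]
 [-146.5   16.4   36. ]]
theta 2.133333333333333
2.2 [[248.4, 123.0], [241.1, 152.4]]
2.3 [[246.5, 125.4], [239.1, 154.8]]
2.4 [[244.2, 127.7], [236.8, 157.1]]
linear [ 0.0546 -0.0312 -0.0856] rot [0.0017 0.0035 0.4931] dist 106.2
[564.52271408   8.00045567  76.        ]
```

{"op": "servo_tool", "data": {"series": [{"linear": [0.0273,-0.0156,-0.0428],"rot": [0.001,0.002,0.25],"claw": 0.45},{"linear": [0.0546,-0.0312,-0.0856],"rot": [0.0017,0.0035,0.4931],"claw": 0.45},{"linear": [0.0546,-0.0312,-0.0856],"rot": [0.0017,0.0035,0.4931],"claw": 0.45},{"linear": [0.0546,-0.0312,-0.0856],"rot": [0.0017,0.0035,0.4931],"claw": 0.45},{"linear": [0.0546,-0.0312,-0.0856],"rot": [0.0017,0.0035,0.4931],"claw": 0.45},{"linear": [0.0546,-0.0312,-0.0856],"rot": [0.0017,0.0035,0.4931],"claw": 0.45}]}}

```text
clock: 7.6
tcp_pos: [565.7, 7.3, 199.1]
orientation: [-1.173, 1.156, 0.906]
force: [-0.3, -0.3, 0.7]
gripper_width: 42.1
```

Run:
```python
from h import *
p,R=pose();f=ctrl.grab_frame("wrist");save(f,"w6",(160,60,480,300));np.savez("w6.npz",p=p,Rm=R.as_matrix(),**f)
print(p,wproj(f,[grip(2.2,44),grip(2.2,90),AX+42*zz],p,R.as_matrix()).round(1).tolist())
go(grip(2.2,76)+TC.apply([5,0,0]),TC)
```

```text
[565.6823863    7.27128093 199.12968807] [[327.5, 159.5], [328.0, 175.8], [291.4, 134.2]]
linear [0.1252 0.0289 0.0021] rot [-0.0002 -0.0009  0.0007] dist 128.5
```

View pics/w6.png

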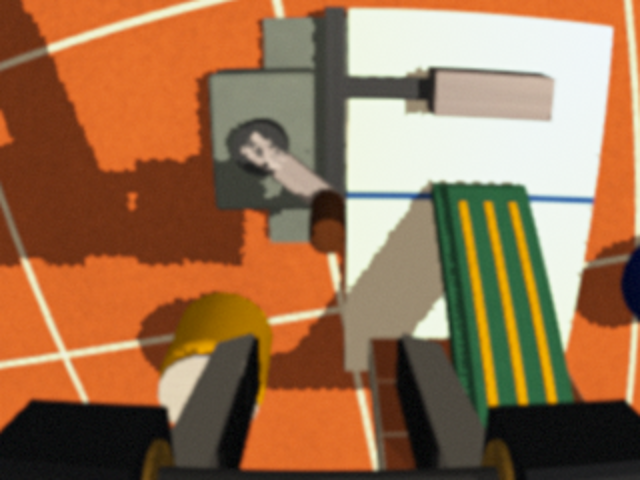

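The grip top is at crop (326,235), with the roof, tin and fingers clear of it. It sits 2–3 mm to -y of my prediction, which matches the known wrist-camera bias. Descending to grip it.

{"op": "servo_tool", "data": {"series": [{"linear": [0.04,0.0092,0.0006],"rot": [0,-0.001,0.001],"claw": 0.45},{"linear": [0.08,0.0185,0.0006],"rot": [0,-0.001,0.001],"claw": 0.45},{"linear": [0.11,0.0254,0.0006],"rot": [0,-0.001,0.001],"claw": 0.45},{"linear": [0.1252,0.0289,0.0006],"rot": [0,-0.001,0.001],"claw": 0.45},{"linear": [0.1252,0.0289,0.0006],"rot": [0,-0.001,0.001],"claw": 0.45},{"linear": [0.1252,0.0289,0.0006],"rot": [0,-0.001,0.001],"claw": 0.15},{"linear": [0.1252,0.0289,0.0006],"rot": [0,-0.001,0.001],"claw": 0.1},{"linear": [0.1252,0.0289,0.0006],"rot": [0,-0.001,0.001],"claw": 0.1},{"linear": [0.1252,0.0289,0.0006],"rot": [0,-0.001,0.001],"claw": 0.1},{"linear": [0.1252,0.0289,0.0006],"rot": [0,-0.001,0.001],"claw": 0.1}], "newtons": 6}}

```text
clock: 8.65
tcp_pos: [563.7, 8.7, 72.0]
orientation: [-1.174, 1.153, 0.906]
force: [-1.4, -1.5, 6.1]
gripper_width: 17.6
```

```bash
cat > rows.py <<'E'
from h import *;import sys,json
def th():
    p,R=pose();g=p-R.apply([5,0,0])-AX;return np.arctan2(g@ys,-(g@xs)),np.hypot(g@xs,g@ys),p,R
if __name__=="__main__":
    d,n=float(sys.argv[1]),int(sys.argv[2]);t,r,p,R=th();print("theta",t%6.2832,"r",r,ctrl.sense()["force"].round(1))
    q=[(R.inv().apply(grip(t+d*min(1,(i+1)/n))-grip(t))/1000).round(4).tolist() for i in range(n)]
    print(q)
E
python3 rows.py 0.6 6
```

```text
theta 2.227908601463512 r 44.16045408648405 [-1.4 -1.5  6.1]
[[0.0007, -0.0033, -0.0029], [0.0014, -0.0064, -0.0062], [0.0019, -0.0091, -0.0097], [0.0024, -0.0114, -0.0135], [0.0029, -0.0134, -0.0175], [0.0032, -0.015, -0.0217]]
```

{"op": "servo_tool", "data": {"series": [{"linear": [0.0007,-0.0033,-0.0029],"rot": [0,0,0],"claw": 0.1},{"linear": [0.0014,-0.0064,-0.0062],"rot": [0,0,0],"claw": 0.1},{"linear": [0.0019,-0.0091,-0.0097],"rot": [0,0,0],"claw": 0.1},{"linear": [0.0024,-0.0114,-0.0135],"rot": [0,0,0],"claw": 0.1},{"linear": [0.0029,-0.0134,-0.0175],"rot": [0,0,0],"claw": 0.1},{"linear": [0.0032,-0.015,-0.0217],"rot": [0,0,0],"claw": 0.1}]}}

```text
clock: 9.25
tcp_pos: [574.5, -16.0, 72.0]
orientation: [-1.173, 1.154, 0.907]
force: [-4.7, 1.0, 5.1]
gripper_width: 17.9
```

```bash
python3 rows.py 2.4 12
```

```text
theta 2.8469129261437534 r 44.26144765458608 [-4.7  1.   5.1]
[[0.0004, -0.0017, -0.0088], [0.0003, -0.0017, -0.0178], [-0.0, 0.0001, -0.0266], [-0.0008, 0.0036, -0.0349], [-0.0018, 0.0086, -0.0422], [-0.0032, 0.0149, -0.0485], [-0.0048, 0.0223, -0.0533], [-0.0065, 0.0305, -0.0565], [-0.0084, 0.0392, -0.058], [-0.0103, 0.048, -0.0577], [-0.0121, 0.0565, -0.0556], [-0.0138, 0.0645, -0.0518]]
```

{"op": "servo_tool", "data": {"series": [{"linear": [0.0004,-0.0017,-0.0088],"rot": [0,0,0],"claw": 0.1},{"linear": [0.0003,-0.0017,-0.0178],"rot": [0,0,0],"claw": 0.1},{"linear": [0,0.0001,-0.0266],"rot": [0,0,0],"claw": 0.1},{"linear": [-0.0008,0.0036,-0.0349],"rot": [0,0,0],"claw": 0.1},{"linear": [-0.0018,0.0086,-0.0422],"rot": [0,0,0],"claw": 0.1},{"linear": [-0.0032,0.0149,-0.0485],"rot": [0,0,0],"claw": 0.1},{"linear": [-0.0048,0.0223,-0.0533],"rot": [0,0,0],"claw": 0.1},{"linear": [-0.0065,0.0305,-0.0565],"rot": [0,0,0],"claw": 0.1},{"linear": [-0.0084,0.0392,-0.058],"rot": [0,0,0],"claw": 0.1},{"linear": [-0.0103,0.048,-0.0577],"rot": [0,0,0],"claw": 0.1},{"linear": [-0.0121,0.0565,-0.0556],"rot": [0,0,0],"claw": 0.1},{"linear": [-0.0138,0.0645,-0.0518],"rot": [0,0,0],"claw": 0.1}]}}

```text
clock: 10.45
tcp_pos: [499.2, -54.0, 72.1]
orientation: [-1.174, 1.154, 0.906]
force: [1.1, -0.4, 2.5]
gripper_width: 17.8
```

```bash
python3 rows.py 2.4 12
```

```text
theta 5.270472979137159 r 45.91260895106567 [ 1.1 -0.4  2.5]
[[-0.0015, 0.007, 0.0055], [-0.0027, 0.0127, 0.0123], [-0.0036, 0.017, 0.0201], [-0.0042, 0.0197, 0.0287], [-0.0044, 0.0207, 0.0376], [-0.0043, 0.0199, 0.0465], [-0.0037, 0.0175, 0.0552], [-0.0029, 0.0134, 0.0631], [-0.0017, 0.0078, 0.07], [-0.0002, 0.001, 0.0757], [0.0015, -0.0068, 0.0799], [0.0033, -0.0152, 0.0824]]
```

{"op": "servo_tool", "data": {"series": [{"linear": [-0.0015,0.007,0.0055],"rot": [0,0,0],"claw": 0.1},{"linear": [-0.0027,0.0127,0.0123],"rot": [0,0,0],"claw": 0.1},{"linear": [-0.0036,0.017,0.0201],"rot": [0,0,0],"claw": 0.1},{"linear": [-0.0042,0.0197,0.0287],"rot": [0,0,0],"claw": 0.1},{"linear": [-0.0044,0.0207,0.0376],"rot": [0,0,0],"claw": 0.1},{"linear": [-0.0043,0.0199,0.0465],"rot": [0,0,0],"claw": 0.1},{"linear": [-0.0037,0.0175,0.0552],"rot": [0,0,0],"claw": 0.1},{"linear": [-0.0029,0.0134,0.0631],"rot": [0,0,0],"claw": 0.1},{"linear": [-0.0017,0.0078,0.07],"rot": [0,0,0],"claw": 0.1},{"linear": [-0.0002,0.001,0.0757],"rot": [0,0,0],"claw": 0.1},{"linear": [0.0015,-0.0068,0.0799],"rot": [0,0,0],"claw": 0.1},{"linear": [0.0033,-0.0152,0.0824],"rot": [0,0,0],"claw": 0.1}]}}

```text
clock: 11.65
tcp_pos: [531.3, 24.2, 72.1]
orientation: [-1.174, 1.153, 0.906]
force: [-0.9, 2.8, 2.8]
gripper_width: 17.8
```

```bash
python3 rows.py 2.4 12
```

```text
theta 1.3945550703932337 r 44.67803304035167 [-0.9  2.8  2.8]
[[0.0019, -0.0088, 0.0007], [0.0037, -0.0175, -0.0004], [0.0055, -0.0258, -0.0033], [0.0072, -0.0334, -0.0078], [0.0086, -0.04, -0.0137], [0.0097, -0.0453, -0.0209], [0.0105, -0.0491, -0.029], [0.011, -0.0512, -0.0377], [0.0111, -0.0517, -0.0467], [0.0108, -0.0503, -0.0556], [0.0101, -0.0473, -0.064], [0.0091, -0.0427, -0.0716]]
```

{"op": "servo_tool", "data": {"series": [{"linear": [0.0019,-0.0088,0.0007],"rot": [0,0,0],"claw": 0.1},{"linear": [0.0037,-0.0175,-0.0004],"rot": [0,0,0],"claw": 0.1},{"linear": [0.0055,-0.0258,-0.0033],"rot": [0,0,0],"claw": 0.1},{"linear": [0.0072,-0.0334,-0.0078],"rot": [0,0,0],"claw": 0.1},{"linear": [0.0086,-0.04,-0.0137],"rot": [0,0,0],"claw": 0.1},{"linear": [0.0097,-0.0453,-0.0209],"rot": [0,0,0],"claw": 0.1},{"linear": [0.0105,-0.0491,-0.029],"rot": [0,0,0],"claw": 0.1},{"linear": [0.011,-0.0512,-0.0377],"rot": [0,0,0],"claw": 0.1},{"linear": [0.0111,-0.0517,-0.0467],"rot": [0,0,0],"claw": 0.1},{"linear": [0.0108,-0.0503,-0.0556],"rot": [0,0,0],"claw": 0.1},{"linear": [0.0101,-0.0473,-0.064],"rot": [0,0,0],"claw": 0.1},{"linear": [0.0091,-0.0427,-0.0716],"rot": [0,0,0],"claw": 0.1}]}}

```text
clock: 12.85
tcp_pos: [560.2, -54.9, 71.9]
orientation: [-1.172, 1.154, 0.907]
force: [-4.0, 5.9, 3.7]
gripper_width: 17.9
```

```bash
python3 rows.py 1.8 9
python3 - <<'E'
from h import *
p,R=pose();f=ctrl.grab_frame("wrist");save(f,"w7",(160,0,480,240));np.savez("w7.npz",p=p,Rm=R.as_matrix(),**f)
E
```

```text
theta 3.8079285213206555 r 45.43224382856818 [-4.   5.9  3.7]
[[-0.0013, 0.0061, -0.0065], [-0.0029, 0.0133, -0.0116], [-0.0046, 0.0214, -0.0151], [-0.0064, 0.03, -0.017], [-0.0083, 0.0388, -0.017], [-0.0101, 0.0474, -0.0153], [-0.0119, 0.0555, -0.0118], [-0.0134, 0.0628, -0.0068], [-0.0147, 0.0689, -0.0004]]
```

View pics/w7.png

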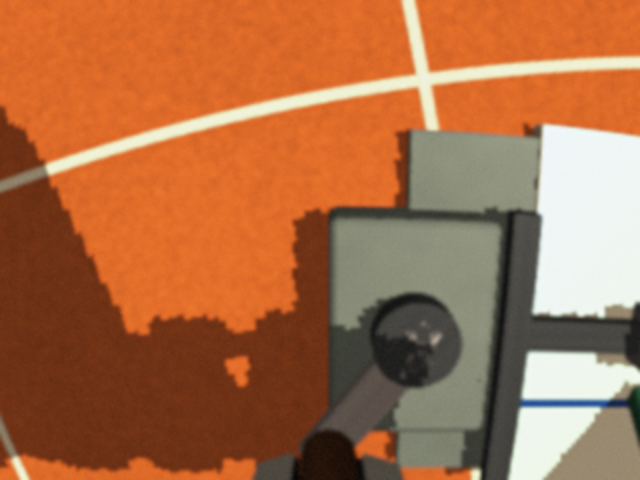

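Wrist crop: the grip is held at (325,460) and the crank turns freely. The axis cap is at (415,340). Now I'll fit the axis from the grasp positions recorded so far, and do the next turn.

{"op": "servo_tool", "data": {"series": [{"linear": [-0.0013,0.0061,-0.0065],"rot": [0,0,0],"claw": 0.1},{"linear": [-0.0029,0.0133,-0.0116],"rot": [0,0,0],"claw": 0.1},{"linear": [-0.0046,0.0214,-0.0151],"rot": [0,0,0],"claw": 0.1},{"linear": [-0.0064,0.03,-0.017],"rot": [0,0,0],"claw": 0.1},{"linear": [-0.0083,0.0388,-0.017],"rot": [0,0,0],"claw": 0.1},{"linear": [-0.0101,0.0474,-0.0153],"rot": [0,0,0],"claw": 0.1},{"linear": [-0.0119,0.0555,-0.0118],"rot": [0,0,0],"claw": 0.1},{"linear": [-0.0119,0.0555,-0.0118],"rot": [0,0,0],"claw": 0.1}]}}

```text
clock: 13.7
tcp_pos: [501.5, -55.8, 72.0]
orientation: [-1.172, 1.153, 0.906]
force: [1.7, 2.5, -2.0]
gripper_width: 17.5
```

```bash
cat > j.py <<'E'
from rows import *
from scipy.optimize import least_squares
t,r,p,R=th();print("theta",t%6.2832,"r",r,ctrl.sense()["force"].round(1))
Q=np.array([(563.7,8.7),(574.5,-16),(499.2,-54),(531.3,24.2),(560.2,-54.9),p[:2]])-xs[:2]*1.04
s=least_squares(lambda a:np.hypot(*(Q-a).T)-45,AX[:2]);print("axis",s.x,"vs",AX[:2],"res",s.fun.round(2))
d=s.x-AX[:2];print("axis shift in stand",d@xs[:2],d@ys[:2]);g=Q[-1]-s.x;print("theta fit",np.arctan2(g@ys[:2],-(g@xs[:2]))%6.2832)
Rm=R.as_matrix();f=ctrl.grab_frame("wrist");np.savez("w8.npz",p=p,Rm=Rm,**f);cv2.imwrite("pics/w8.png",f["img"][:,:,::-1])
S=lambda X:np.round(np.stack([(X-ORG)@xs,(X-ORG)@ys,X[...,2]],-1),2)
print("pred jaw top front px",wproj(f,[ORG+xs*(-107.5)+b*ys+36*zz for b in(-32,0,32)],p,Rm).round(1).tolist(),"toe px",wproj(f,[ORG+xs*-103.7+b*ys+15*zz for b in(-28,0,28)],p,Rm).round(1).tolist())
hsv=cv2.cvtColor(f["img"],cv2.COLOR_RGB2HSV)
for b in(-20,0,20):
    uv=np.array([wproj(f,[ORG+xs*a+b*ys+36*zz],p,Rm)[0] for a in np.arange(-140,-90,1.)]).astype(np.float32)
    c=[cv2.remap(hsv[...,k].astype(np.float32),uv[None,:,0],uv[None,:,1],cv2.INTER_LINEAR).ravel().astype(int) for k in(0,1,2)]
    print(b,uv[0].round(),uv[-1].round());print([f"{int(a)}:{x}/{y}/{z}" for a,x,y,z in zip(np.arange(-140,-90,1.),*c)][18:])
E
python3 j.py
```

```text
theta 5.206553264898146 r 45.7384025054556 [ 1.7  2.5 -2. ]
axis [528.9803844  -20.87699216] vs [529.48135341 -20.23255767] res [-0.03 -0.21  0.08  0.3   0.34 -0.09]
axis shift in stand -0.3677838061632967 -0.728698035808774
theta fit 5.2070085832690935
pred jaw top front px [[481.1, 263.8], [511.8, 261.1], [538.9, 258.4]] toe px [[474.6, 252.8], [500.2, 251.1], [523.5, 249.2]]
-20 [504. 230.] [488. 278.]
['-122:13/50/182', '-121:12/49/182', '-120:12/50/181', '-119:13/48/181', '-118:12/47/185', '-117:12/48/188', '-116:12/49/187', '-115:12/48/186', '-114:13/47/184', '-113:12/46/185', '-112:12/48/185', '-111:12/49/182', '-110:18/45/162', '-109:38/50/132', '-108:62/88/107', '-107:69/136/98', '-106:69/141/94', '-105:69/139/94', '-104:70/141/92', '-103:68/132/93', '-102:60/121/99', '-101:58/108/96', '-100:63/114/95', '-99:69/137/98', '-98:71/146/99', '-97:70/145/99', '-96:69/141/97', '-95:69/139/91', '-94:70/139/83', '-93:69/133/74', '-92:69/140/64', '-91:69/130/58']
0 [523. 229.] [506. 276.]
['-122:12/48/181', '-121:12/49/180', '-120:12/48/180', '-119:12/50/180', '-118:12/50/186', '-117:
[... 390 characters left out ...]
55/230', '-95:20/255/214', '-94:21/255/192', '-93:22/227/159', '-92:30/170/123', '-91:46/118/100']
20 [541. 228.] [523. 274.]
['-122:12/50/179', '-121:13/47/180', '-120:13/45/180', '-119:13/48/182', '-118:12/48/185', '-117:12/46/188', '-116:12/46/188', '-115:12/47/186', '-114:12/49/185', '-113:12/48/185', '-112:12/50/183', '-111:15/48/186', '-110:24/42/203', '-109:35/33/235', '-108:38/23/244', '-107:39/22/246', '-106:39/21/246', '-105:39/20/246', '-104:38/21/246', '-103:37/24/245', '-102:38/31/242', '-101:43/42/225', '-100:50/56/186', '-99:58/74/139', '-98:64/107/114', '-97:69/135/103', '-96:71/153/96', '-95:66/138/100', '-94:55/122/106', '-93:41/122/112', '-92:29/168/142', '-91:23/214/181']
```

```bash
sed -i 's/^AX=.*/AX=ORG-130*xs-120*ys-0.37*xs-0.73*ys/' h.py; python3 rows.py 1.51 10
```

```text
theta 5.201012291272003 r 44.89893616306162 [ 1.7  4.1 -0.4]
[[-0.0012, 0.0056, 0.0036], [-0.0023, 0.0106, 0.0081], [-0.0032, 0.0149, 0.0132], [-0.0039, 0.0184, 0.019], [-0.0045, 0.021, 0.0253], [-0.0048, 0.0227, 0.0318], [-0.0049, 0.0234, 0.0386], [-0.0049, 0.0231, 0.0454], [-0.0046, 0.0217, 0.052], [-0.0041, 0.0195, 0.0584]]
```

{"op": "servo_tool", "data": {"series": [{"linear": [-0.0012,0.0056,0.0036],"rot": [0,0,0],"claw": 0.1},{"linear": [-0.0023,0.0106,0.0081],"rot": [0,0,0],"claw": 0.1},{"linear": [-0.0032,0.0149,0.0132],"rot": [0,0,0],"claw": 0.1},{"linear": [-0.0039,0.0184,0.019],"rot": [0,0,0],"claw": 0.1},{"linear": [-0.0045,0.021,0.0253],"rot": [0,0,0],"claw": 0.1},{"linear": [-0.0048,0.0227,0.0318],"rot": [0,0,0],"claw": 0.1},{"linear": [-0.0049,0.0234,0.0386],"rot": [0,0,0],"claw": 0.1},{"linear": [-0.0049,0.0231,0.0454],"rot": [0,0,0],"claw": 0.1},{"linear": [-0.0046,0.0217,0.052],"rot": [0,0,0],"claw": 0.1},{"linear": [-0.0041,0.0195,0.0584],"rot": [0,0,0],"claw": 0.1},{"linear": [-0.0041,0.0195,0.0584],"rot": [0,0,0],"claw": 0.1}]}}

```text
clock: 14.85
tcp_pos: [493.8, 5.9, 72.0]
orientation: [-1.172, 1.153, 0.907]
force: [2.6, -0.4, 1.2]
gripper_width: 17.7
```

```bash
python3 rows.py 0.1 1
python3 - <<'E'
from h import *
p,R=pose();print(R.inv().apply(zz).round(3))
E
```

```text
theta 0.4460777206810315 r 45.120771753853354 [ 2.6 -0.4  1.2]
[[0.0005, -0.0021, 0.004]]
[-0.978 -0.209  0.002]
```

{"op": "servo_tool", "data": {"series": [{"linear": [0,0,0],"rot": [0,0,0],"claw": 0.25},{"linear": [0,0,0],"rot": [0,0,0],"claw": 0.4},{"linear": [0,0,0],"rot": [0,0,0],"claw": 0.45},{"linear": [0,0,0],"rot": [0,0,0],"claw": 0.45},{"linear": [-0.039,-0.008,0],"rot": [0,0,0],"claw": 0.45},{"linear": [-0.078,-0.017,0],"rot": [0,0,0],"claw": 0.45},{"linear": [-0.117,-0.025,0],"rot": [0,0,0],"claw": 0.45},{"linear": [-0.15,-0.032,0],"rot": [0,0,0],"claw": 0.45},{"linear": [-0.15,-0.032,0],"rot": [0,0,0],"claw": 0.45}]}}

```text
clock: 15.75
tcp_pos: [495.1, 5.5, 229.9]
orientation: [-1.175, 1.147, 0.902]
force: [0.7, -0.7, -1.0]
gripper_width: 42.2
```

Run:
```python
from h import *
f=np.load("w5.npz");print(pose()[0]);go(f["p"],Ro.from_matrix(f["Rm"]))
```

```text
[495.12130082   5.49402913 229.91727393]
linear [ 0.0057 -0.0074  0.1017] rot [-0.0031 -0.0035 -0.4886] dist 102.1
```

{"op": "servo_tool", "data": {"series": [{"linear": [0.002,-0.0025,0.034],"rot": [-0.001,-0.001,-0.14],"claw": 0.75},{"linear": [0.004,-0.005,0.068],"rot": [-0.002,-0.002,-0.28],"claw": 0.75},{"linear": [0.0057,-0.0074,0.1017],"rot": [-0.003,-0.003,-0.42],"claw": 0.75},{"linear": [0.0057,-0.0074,0.1017],"rot": [-0.0031,-0.0035,-0.4886],"claw": 0.75},{"linear": [0.0057,-0.0074,0.1017],"rot": [-0.0031,-0.0035,-0.4886],"claw": 0.75},{"linear": [0.0057,-0.0074,0.1017],"rot": [-0.0031,-0.0035,-0.4886],"claw": 0.75},{"linear": [0.0057,-0.0074,0.1017],"rot": [-0.0031,-0.0035,-0.4886],"claw": 0.75},{"linear": [0.0057,-0.0074,0.1017],"rot": [-0.0031,-0.0035,-0.4886],"claw": 0.75}]}}

```text
clock: 16.55
tcp_pos: [523.4, 102.9, 226.5]
orientation: [-1.374, 0.802, 0.529]
force: [-0.4, 0.6, -0.0]
gripper_width: 70.6
```

Run:
```python
from h import *
a=dict(np.load("w5.npz"));p,R=pose();Rm=R.as_matrix();f=ctrl.grab_frame("wrist");np.savez("w9.npz",p=p,Rm=Rm,**f)
go(a["p"],Ro.from_matrix(a["Rm"]))
A=cv2.cvtColor(a["img"],cv2.COLOR_RGB2GRAY).astype(np.float32);B=cv2.cvtColor(f["img"],cv2.COLOR_RGB2GRAY).astype(np.float32)
def ph(n,x0,y0,x1,y1):
    w=cv2.createHanningWindow((x1-x0,y1-y0),cv2.CV_32F);d,r=cv2.phaseCorrelate(A[y0:y1,x0:x1].copy(),B[y0:y1,x0:x1].copy(),w);print(n,np.round(d,2),round(r,2))
ph("roof mid-low",300,118,347,150);ph("roof top end",290,240,356,285);ph("wall R",350,180,380,270);ph("jar",400,110,470,205);ph("hammer",480,45,550,105)
S=lambda X:np.round(np.stack([(X-ORG)@xs,(X-ORG)@ys,X[...,2]],-1),1)
def prof(F,u,r0,r1): 
    return F["img"][r0:r1,u].astype(int).tolist()
hs=cv2.cvtColor(f["img"],cv2.COLOR_RGB2HSV)
for u in(306,323,340):
    g=(hs[90:135,u,0]>40)&(hs[90:135,u,0]<95)&(hs[90:135,u,1]>70);v=90+np.where(g)[0].min()-.5
    print("jaw edge/green at",u,v,"as jaw top z36",S(wray(f,(u,v),36,p,Rm)).tolist())
for n,F in(("before",a),("after",f)):
    h=cv2.cvtColor(F["img"],cv2.COLOR_RGB2HSV);y=(h[...,0]>17)&(h[...,0]<35)&(h[...,1]>150);y[:,:303]=0;y[:,345:]=0;y[:108]=0;y[275:]=0
    v,u=np.where(y);n2,l,st,c=cv2.connectedComponentsWithStats(y.astype(np.uint8));print(n,[(st[i].tolist(),c[i].round(2).tolist()) for i in range(1,n2) if st[i,4]>50])
g=ctrl.grab_frame("side");t=ctrl.grab_frame("top");np.savez("s9.npz",**g);np.savez("t9.npz",**t)
im=np.hstack([cv2.resize(f["img"][20:290,180:400,::-1],(400,491)),cv2.resize(g["img"][150:240,290:400,::-1],(400,491),interpolation=cv2.INTER_CUBIC)])
cv2.imwrite("pics/final.png",im)
```

```text
linear [-0.0002  0.0006  0.0006] rot [-0.0011 -0.0008 -0.0006] dist 0.8
roof mid-low [0.54 0.51] 1.14
roof top end [0.89 1.62] 0.92
wall R [ 0.43 -0.21] 1.18
jar [ 0.76 -0.57] 1.09
hammer [ 0.45 -0.33] 1.08
jaw edge/green at 306 117.5 as jaw top z36 [[-102.1, -20.4, 36.0]]
jaw edge/green at 323 117.5 as jaw top z36 [[-102.0, -1.5, 36.0]]
jaw edge/green at 340 117.5 as jaw top z36 [[-102.1, 17.4, 36.0]]
before [([308, 118, 5, 138, 575], [309.61, 184.32]), ([320, 118, 6, 138, 696], [322.46, 186.82]), ([333, 118, 6, 138, 687], [335.6, 186.64])]
after [([308, 120, 5, 137, 682], [310.01, 188.1]), ([321, 120, 6, 137, 687], [323.02, 188.56]), ([333, 120, 7, 137, 659], [336.07, 187.08])]
```

Run:
```python
from h import *
f=dict(np.load("w9.npz"));a=dict(np.load("w5.npz"))
def pts(foot):
    an=np.arccos(-foot/190);ex=xs*np.cos(an)+zz*np.sin(an);ez=-xs*np.sin(an)+zz*np.cos(an);o=ORG+xs*foot+zz*10
    return np.array([o+ex*k+ez*14.5 for k in(25,95,185)]),np.degrees(an)
for F,n in((a,"before"),(f,"after")):
    print(n,[(ft,round(pts(ft)[1],2),wproj(F,pts(ft)[0],F["p"],F["Rm"])[:,1].round(2).tolist()) for ft in(-96,-95,-94,-93,-92)])
t0=dict(np.load("top0.npz"));t9=dict(np.load("t9.npz"))
d=cv2.absdiff(t0["img"],t9["img"]).max(2)
for n,(x0,y0,x1,y1) in dict(jar=(245,118,280,150),tin=(343,123,375,155),register=(425,172,490,225),hammer=(215,130,258,180),keya=(160,175,192,205),keyb=(222,198,250,225)).items():
    A=cv2.cvtColor(t0["img"],cv2.COLOR_RGB2GRAY)[y0:y1,x0:x1].astype(np.float32);B=cv2.cvtColor(t9["img"],cv2.COLOR_RGB2GRAY)[y0:y1,x0:x1].astype(np.float32)
    print(n,(d[y0:y1,x0:x1]>40).mean().round(3),np.round(cv2.phaseCorrelate(A,B)[0],2))
```

```text
before [(-96, np.float64(59.65), [123.76, 185.54, 269.52]), (-95, np.float64(60.0), [124.32, 185.96, 269.93]), (-94, np.float64(60.35), [124.87, 186.38, 270.34]), (-93, np.float64(60.69), [125.43, 186.79, 270.74]), (-92, np.float64(61.04), [125.98, 187.2, 271.14])]
after [(-96, np.float64(59.65), [123.32, 185.1, 269.17]), (-95, np.float64(60.0), [123.88, 185.52, 269.58]), (-94, np.float64(60.35), [124.44, 185.94, 269.99]), (-93, np.float64(60.69), [124.99, 186.35, 270.39]), (-92, np.float64(61.04), [125.54, 186.76, 270.79])]
jar 0.0 [ 0.03 -0.06]
tin 0.0 [ 0.04 -0.05]
register 0.0 [0.03 0.02]
hammer 0.069 [ 0.53 -0.14]
keya 0.0 [-0.03 -0.14]
keyb 0.0 [0.02 0.51]
```

View pics/final.png

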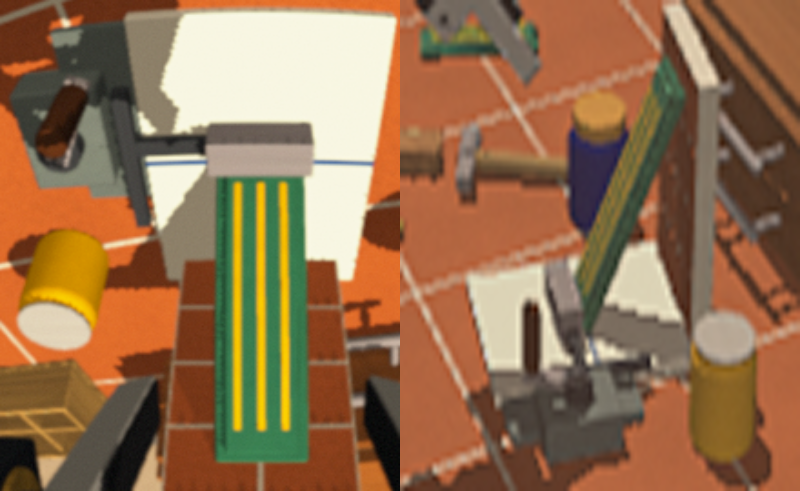

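The final view shows the stop tight against the foot, the roof centred and square on the wall, and the tin, jar and hammer in place. The hand is clear of everything.

```bash
python3 -c "
from bench import ctrl
print(ctrl.sense()['force'],ctrl.sense()['clock']);print(ctrl.sign_off())"
```

```text
[ 0.24340754  0.59659787 -0.03076665] 16.7
the job is handed in; nothing more can be done
None
```

The job is handed in at 16.7 s of the 72 s allowed. The roof leans on the middle of the tiled wall, dome out and foot on the base, at about 60 degrees. I let go of it, then turned the crank about 10.8 rad, to about 13.0 rad, which brought the stop up against the foot.

**Last checks**
- **Slope and fit:** before cranking, the dome-side foot edge measured about -104 mm in the stand frame, where 60° calls for -103.7 mm. The crank angle puts the stop face at about -103 mm. The camera showed the roof moved by roughly 1.5 mm (other patches suggest 1–3 mm), so the stop is touching, and the slope is now about 60.5° (about 61° at most).
- **Square and centred:** the roof's middle was within 1–2 mm of the wall's middle, and its edges were parallel to the blue line and the wall.
- **Other objects:** the jar, tin, register and key_a did not shift in the top view. The hammer crop changed, but the roof was removed from it. Key_b showed a 0.5 px shift with no real pixel change, probably the roof's shadow. I did not check the hammer or key_b further.
- **Hand:** it was clear of everything, and the forces read about zero.

**Disagreements:** the wrist camera reads 1–3 mm to one side of the top camera and the arm's own position. The stop face measured about -102 mm by camera against -103 mm from the crank angle. I relied on the crank angle.

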